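Lower the press head onto the wax block

ROBOT

A 6-joint arm with a two-finger parallel gripper is mounted at the origin on the work surface; the furniture and walls round the work are solid. World frame = base frame: x ahead of the robot, y to its left, z up, the work surface at z = 0. Lengths are in m, angles in rad, forces in N, time in s.
With the tool pointing down it reaches from about 0.35 to 0.925 m from the base axis. Payload 6.4 kg.
Tool frame: the origin (TCP) lies midway between the tips of the shut fingers; the grasp point (between the pads) lies 19 mm behind it; x points along the fingers, y is the direction in which the jaws open and shut, and the axes are right-handed (so a half turn about x gives the same grasp; the last joint's range is limited). The gripper opens to 85 mm and grips with 20 to 120 N. Pads are 22 mm wide; open, the fingers measure 114 mm over their backs; the gripper's body (76 mm by 85 mm) begins 54 mm behind the grasp point. The pads swing forward as they close: fully open they stand 13 mm farther back than shut.
Start: joints at [-1.468, 0.245, 1.558, -0, 1.339, -0.174], TCP at [0.178, -0.625, 0.231] pointing down, gripper open.
Joint ranges: [-3.13, 3.13], [-1.02, 2.26], [0.13, 2.54], [-0.95, 4.09], [0.21, 2.88], [-2.74, 2.74]. Speed limits (rad/s): [2.57, 2.57, 3.14, 3.14, 3.14, 3.14].

INTERFACE

Orientations are given as a unit quaternion [x, y, z, w].
In Python, from plant import arm gives the robot as it stands.
- The arm moves only by the tool carry_out, never from a script. Its argument "rows" is a list of rows, each a list of 5 numbers: the finger opening in mm, from 0 to 85.4, then the shift along the tool's x, y, z in mm, then the turn about the tool's x in rad. In form: [[grip, x, y, z, yaw], ...]. A call has 1 to 12 rows; each row shifts and turns the commanded pose from where the row before left it, along the tool's axes as they then stand; what a row does not reach is not made up. A row lasts 1/10 s, in which the tool goes at most 50 mm and 8.59 degrees, less where a joint would pass 70% of its speed; a pose out of reach is approached as far as the arm can. A call with a gripper value outside its range is refused whole. The fingers move at their own pace and stop on an object; "force" is the grip in N (left out, the last holds). Time passes only in rows, so rows that do not move let the fingers close. It gives the time, the measured TCP pose, the force and the opening at its end, in the units of the state.
- arm.get_obs(): the state, without advancing time (a new reading comes with each control period).
- arm.read_camera(name): name is "scene" or "top"; returns the picture (480x640x3 uint8, blue, green, red); there is no depth.
- arm.get_calibration(name): a dict with "fov_y" (degrees; the focal length in pixels is half the picture's height over the tangent of half this angle, whatever the lens; pixels are square), "cx", "cy" (the principal point, pixels), "world_from_camera" (4x4, takes a point from camera to world coordinates). Camera axes: x right, y up, looking along -z (the intrinsics and any distortion apply to the point x, -y, -z); pixel columns grow to the right and rows downward; lengths in m; the calibration is good to about 2 mm. A picture is of the moment at which its call begins. get_calibration takes no time and is no camera call.
- arm.finish_job(): hands the job in, once; it reports no verdict.
The state is a dict: "clock": time; "joint_positions": joint angles; "joint_velocities": joint speeds; "tau": joint torques, N m; "ee_pos": TCP position; "tool_rot": TCP orientation; "wrist_force": force on the tool from outside, world axes, zero at the start; "wrist_torque": the same for the moment, N m; "grip_width": finger opening in m.
Only numpy, scipy, OpenCV 4.12 (cv2) and the standard library are available. Lean on these libraries where they do the work, as an engineer would, in place of code of your own. Each camera call takes 0.05 s, during which the arm holds its last target.

TASK

Slide the carriage with the wax block fully home under the raised press head. Then crack the release valve open just a fraction of a turn, so that the head sinks slowly (never faster than about 20 mm per second), and when it rests on the block turn the valve fully shut again. Leave the things lying around the press where they are.

Things in the scene. Friction and masses are not known exactly. Their poses are not given: they have to be found in the camera images.
- press: Fixed grey press, base 260 x 300 x 14 mm. Origin on the bench, 110 mm behind the base's front edge, midway across; x to its back, y to its left, z up. In this frame (mm): head axis x 50, y 70, under a crown (x 15 to 143, y 30 to 110, z 150 to 182) with a cylinder up to z 242; valve axis x -10, y -105, on a 76 mm square block, top z 60; a copper line rises at x 125, y -20 to z 225
- carriage_handle (a point): Point 8 mm below the top of the carriage's upright steel end plate, 36 mm above the carriage's underside and 56 mm above the bench. The end plate faces the press's front: 12 mm thick along the press's x, 44 mm wide along its y, from 20 to 64 mm above the bench; take it across its thickness from above, or push its front face. Axes as the press's
- carriage (a joint): Travel of the aluminium carriage along the press's +x, m: 0 = drawn out to the front, 0.09 = home against its stop (end plate then 130 mm ahead of the head's axis). Pushing takes about 2 to 4 N; it stays where it is left. Its table is 85 x 105 mm, top 28 mm above the bench; centre 130 mm behind the end plate
- wax_block: Dark red wax block 67 x 99 x 21 mm (x, y, z), loose on the carriage's table. Origin: centre of its underside
- head_face (a point): Centre of the underside of the round steel press head, 60 mm across, 94 mm above the bench at joint value 0
- head (a joint): Descent of the head from its top position, m (0 to 0.06). It rests on the wax block at 0.045. It sinks by its own weight while the valve is open enough, stops at once when the valve is shut, and cannot be raised by the valve. A thin tail rod with a brass end, fixed to the head, stands out of the cylinder's top and sinks with it: its end is 302 mm above the bench at 0, 257 mm at 0.045
- valve_grip (a point): Centre of the valve's T-bar, on the valve's axis, 94 mm above the bench. The bar is 50 mm long, 11 mm thick, 24 mm high (82 to 106 mm above the bench); at valve value 0 its length lies along the press's x. The point turns with the bar: x along its length, z up
- valve (a joint): Angle of the release valve, rad: 0 = fully shut, grows counter-clockwise seen from above, to 1.4; turns with about 0.15 N m and stays where it is left. The head starts to sink somewhere between 0.2 and 0.6 rad (it differs from start to start); each further 0.1 rad adds 8 to 11 mm/s
- beeswax: Yellow lump 31 x 46 x 18 mm, loose on the press's base plate; bystander, origin under its centre
- pumice: Brown stone 32 x 48 x 23 mm, loose on the bench before the press; bystander, origin under its centre
- loupe: Small metal loupe 24 x 56 x 12 mm, loose on the bench before the press; bystander, origin under its centre

How it is judged:
On the way, in this order (a step that is already met when the one before it is completed fails the run):
1. the carriage is home while the head is still up (value of joint carriage above 0.086 m and value of joint head below 0.02 m), for 0.2 s.
2. the valve is cracked open while the head is still up (value of joint valve above 0.12 rad and value of joint head below 0.03 m), for 0.1 s.
3. the head rests on the wax block (z of head_face in the frame of wax_block below 0.0225 m and horizontal distance between head_face and wax_block below 0.025 m), for 0.2 s.
At the end, for the whole second after the job is handed in: The carriage is home (within 4 mm), the wax block lies flat on it within 25 mm of the head's axis, the head rests on the block (face within 1.5 mm of its top), and the valve is shut (below 0.12 rad) (all of step 3 and value of joint carriage above 0.086 m and value of joint valve below 0.12 rad and z of head_face in the frame of wax_block above 0.018 m and angle between wax_block's own z axis and vertical below 0.06 rad and linear speed of wax_block below 0.01 m/s); the robot touches nothing.
It fails at once if the head sinks faster than 25 mm/s (velocity of joint head above 0.025 m/s).
It fails at once if a bystander is moved by more than 30 mm (distance of any of beeswax, pumice, loupe from where it was at the start of the episode above 0.03 m).
It also fails if it takes over 64 s, if anything falls off the work surface, if the arm or the gripper's body presses on something with over 40 N, if the wrist force passes 120 N, or if a joint passes its speed limit or range.

## Working session

There is one attempt and no reset: what is moved stays moved. The work goes in short steps, Python scripts to look and compute and a tool call to move; the robot and the scene stay as the last step left them, time stands still between calls to the robot, and variables do not carry over. Pictures are saved under pics/ and viewed, and the job is handed in when it is done.

Besides the shell and the picture viewer there is one more tool, called by a JSON object that holds its "name" and its "arguments". carry_out: Moves the arm, as the interface text tells. Its arguments: {"type":"object","properties":{"rows":{"type":"array","items":{"type":"array","items":{"type":"number"}}},"force":{"type":"number"}},"required":["rows"]}

```bash
ls; mkdir -p pics
python3 - <<'E'
from plant import arm
import cv2
for n in("scene","top"):
    cv2.imwrite(f"pics/{n}0.png",arm.read_camera(n)); print(arm.get_calibration(n))
print(arm.get_obs())
E
```

```text
pics
{'fov_y': 50.45610072316343, 'cx': 321.9571866388355, 'cy': 240.31484018874238, 'world_from_camera': array([[ 0.48519179,  0.77809671, -0.39894165,  0.25233946],
       [-0.87431473,  0.43835967, -0.20836158, -0.25351743],
       [ 0.01275447,  0.44989589,  0.89298993,  0.82401802],
       [ 0.        ,  0.        ,  0.        ,  1.        ]])}
{'fov_y': 56.67593292138935, 'cx': 326.54872100804005, 'cy': 243.03382183180148, 'world_from_camera': array([[ 0.02690516,  0.99518558, -0.09424312,  0.51270953],
       [-0.99940712,  0.02880524,  0.01885925, -0.07172719],
       [ 0.02148315,  0.09367983,  0.99537057,  0.93533784],
       [ 0.        ,  0.        ,  0.        ,  1.        ]])}
{'clock': 0.1, 'joint_positions': array([-1.46810373e+00,  2.45733640e-01,  1.55888992e+00, -2.70172511e-05,
        1.33870452e+00, -1.74111263e-01]), 'joint_velocities': array([-1.82673081e-04, -1.35423458e-03, -3.11360820e-03, -7.98679502e-04,
        3.26337071e-05,  5.25407961e-04]), 'tau': array([ 3.14370645e-04, -4.30672145e+01, -3.27128077e+01, -2.38304165e-05,
        2.86113798e-03,  7.27384872e-06]), 'ee_pos': array([ 0.17757363, -0.62475306,  0.23029847]), 'tool_rot': array([ 0.70035729,  0.09816846, -0.70033205,  0.09694145]), 'wrist_force': array([0.46819761, 0.26718047, 0.05464583]), 'wrist_torque': array([-0.01025524, -0.00621604,  0.0013215 ]), 'grip_width': 0.08576003895414884}
```

View pics/scene0.png

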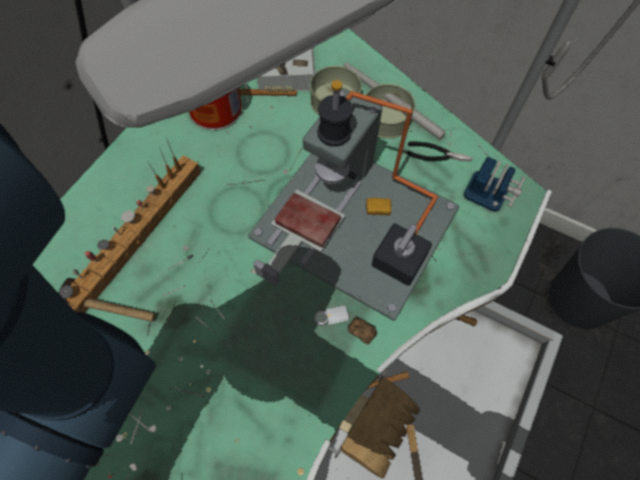

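View pics/top0.png

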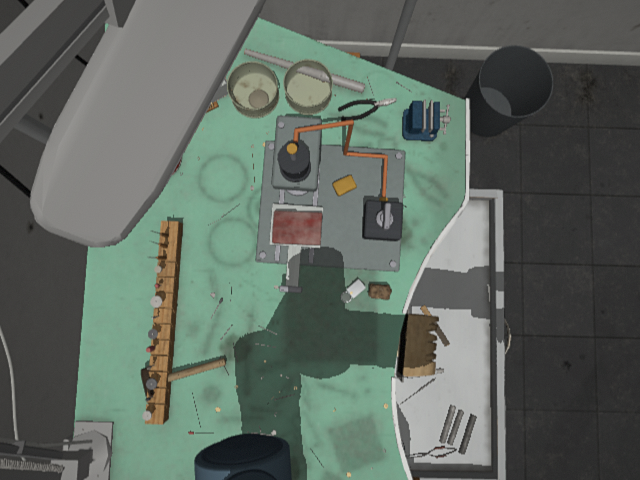

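The top view shows the press with its front toward the robot: block at (297,227), end plate at (288,288), valve bar at (384,215). I'll enlarge it to measure.

```bash
cat > h.py <<'E'
import numpy as np,cv2
from plant import arm
def ray(n,u,v):
    c=arm.get_calibration(n);f=240/np.tan(np.radians(c["fov_y"]/2));T=c["world_from_camera"]
    d=T[:3,:3]@np.array([(u-c["cx"])/f,-(v-c["cy"])/f,-1]);return T[:3,3],d
def onz(n,u,v,z):
    o,d=ray(n,u,v);return o+d*(z-o[2])/d[2]
def proj(n,p):
    c=arm.get_calibration(n);f=240/np.tan(np.radians(c["fov_y"]/2));T=c["world_from_camera"]
    q=T[:3,:3].T@(np.asarray(p)-T[:3,3]);return c["cx"]+f*q[0]/-q[2],c["cy"]-f*q[1]/-q[2]
def tri(a,b):
    (o1,d1),(o2,d2)=ray("top",*a),ray("scene",*b)
    s=np.linalg.lstsq(np.c_[d1,-d2],o2-o1,rcond=None)[0]
    p,q=o1+s[0]*d1,o2+s[1]*d2;return (p+q)/2,np.linalg.norm(p-q)
def crop(src,x,y,w,h,s,out):
    im=cv2.imread(src) if isinstance(src,str) else src
    cv2.imwrite(out,cv2.resize(im[y:y+h,x:x+w],None,fx=s,fy=s,interpolation=cv2.INTER_CUBIC))
E
python3 - <<'E'
from h import *
crop("pics/top0.png",245,105,180,200,3,"pics/topc.png")
crop("pics/scene0.png",235,75,240,275,2,"pics/scc.png")
E
```

```text
(no output)
```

View pics/topc.png

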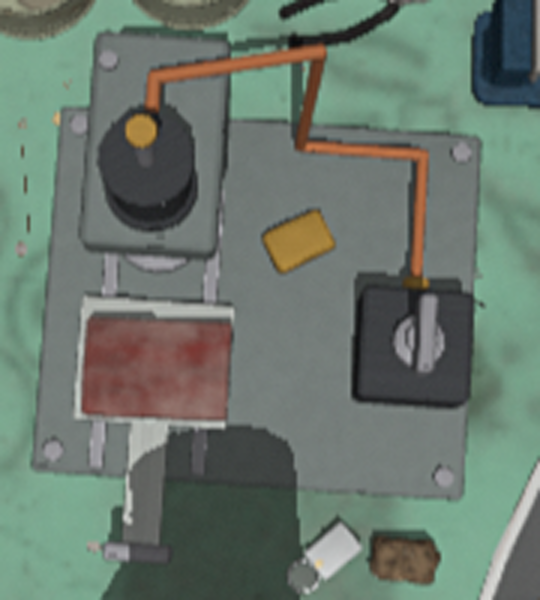

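View pics/scc.png

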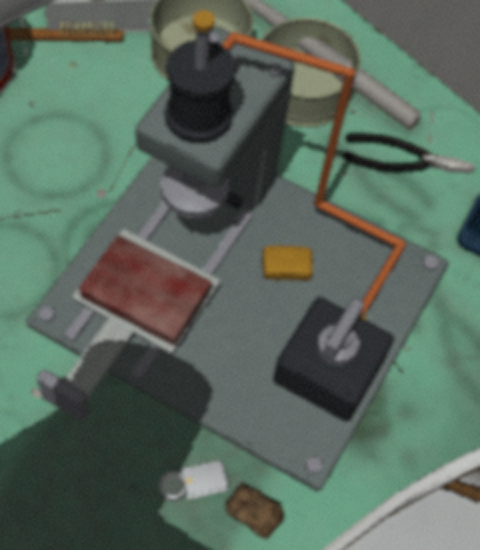

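The enlarged top view shows all four base corners, at crop (33,468), (462,498), (480,137) and (62,108). The end plate spans (105–170, 552) and the valve bar runs (428,293) to (424,370).

```bash
cat >> h.py <<'E'
def tc(u,v): return (245+(u+.5)/3-.5,105+(v+.5)/3-.5)
def sc(u,v): return (235+(u+.5)/2-.5,75+(v+.5)/2-.5)
E
python3 - <<'E'
from h import *
np.set_printoptions(precision=4,suppress=True)
B=np.array([[-.11,.15],[-.11,-.15],[.15,-.15],[.15,.15]])
def fit(P):
    Q=np.array(P)[:,:2];b=B-B.mean(0);q=Q-Q.mean(0)
    a=np.arctan2((b[:,0]*q[:,1]-b[:,1]*q[:,0]).sum(),(b*q).sum())
    R=np.array([[np.cos(a),-np.sin(a)],[np.sin(a),np.cos(a)]]);o=Q.mean(0)-R@B.mean(0)
    print("yaw",a,"o",o,"res",(Q-(o+B@R.T))*1e3);return a,R,o
a,R,o=fit([onz("top",*tc(*p),.014) for p in[(33,468),(462,498),(480,137),(62,108)]])
fs=[(28,323),(320,489),(447,262)]
print([R.T@(onz("scene",*sc(*p),.014)[:2]-o)*1e3 for p in fs])
L=lambda p:(R.T@(p[:2]-o)*1e3)
print("plate",[L(onz("top",*tc(*p),.064)) for p in[(105,544),(169,547)]])
print("bar",[L(onz("top",*tc(*p),.106)) for p in[(428,293),(424,370)]])
print("block",[L(onz("top",*tc(*p),.049)) for p in[(89,318),(232,320),(228,418),(83,413)]])
print("tail",[L(onz("top",*tc(142,130),.302))], L(onz("scene",*sc(203,20),.302)))
print("valveblk",[L(onz("top",*tc(*p),.06)) for p in[(361,287),(473,293),(468,406),(354,400)]])
t=lambda z:z
print(tri(tc(426,330),sc(345,328)))
print("bar dirs scene",[L(onz("scene",*sc(*p),.106)) for p in[(358,303),(336,352)]])
for n,pp,z in(("lp",(352,528),.012),("lp",(300,578),.01),("pum",(405,558),.02),("bees",(299,241),.03)): print(n,L(onz("top",*tc(*pp),z)))
for n,x in(("handle",[-.08-0.09+.09,.07]),("handle0",[-.17,.07]),("valve",[-.01,-.105])): print(n,o+R@np.array(x))
E
```

```text
yaw -0.03906018608138966 o [ 0.6607 -0.0962] res [[ 2.4693 -1.7869]
 [ 1.7406  1.441 ]
 [-1.7726  1.7608]
 [-2.4373 -1.415 ]]
[array([-109.2974,  145.2912]), array([-109.5641, -148.6459]), array([ 145.8573, -147.7953])]
plate [array([-155.7381,   90.8675]), array([-154.9402,   49.3678])]
bar [array([  15.2985, -103.7446]), array([ -33.7981, -103.833 ])]
block [array([ -6.2968, 114.199 ]), array([-0.9914, 18.5474]), array([-67.0921,  16.7891]), array([-70.3089, 113.2584])]
tail [array([46.8376, 68.4182])] [38.5521 63.8418]
valveblk [array([ 25.3165, -65.6667]), array([  26.5098, -140.5682]), array([ -49.3747, -141.0382]), array([-50.5429, -65.4198])]
(array([ 0.6507, -0.2016,  0.0902]), np.float64(0.000798542846813185))
bar dirs scene [array([  10.9299, -105.5331]), array([ -37.2321, -110.4271])]
lp [-133.9693  -73.8344]
lp [-170.5833  -40.2219]
pum [-152.1014 -110.4534]
bees [ 60.4173 -23.909 ]
handle [ 0.5835 -0.0231]
handle0 [ 0.4936 -0.0196]
valve [ 0.6466 -0.2007]
```

```bash
cat >> h.py <<'E'
from scipy.spatial.transform import Rotation as Ro
O=np.array([.6607,-.0962]);YAW=-.039
RP=np.array([[np.cos(YAW),-np.sin(YAW)],[np.sin(YAW),np.cos(YAW)]])
def L(p): return RP.T@(np.asarray(p)[:2]-O)*1e3
def W(x,y,z): return np.r_[O+RP@np.array([x,y])/1e3,z/1e3]
def st(): 
    s=arm.get_obs();R=Ro.from_quat(s["tool_rot"]).as_matrix();p=s["ee_pos"]
    print("t",s["clock"].__round__(2),"tcp press",np.r_[L(p),p[2]*1e3].round(1),"jaw yaw rel press y",round(np.arctan2(R[1,1],R[0,1])-YAW-np.pi/2,4),"grip",round(s["grip_width"]*1e3,1),"F",s["wrist_force"].round(1),"T",s["wrist_torque"].round(2));return s,R,p
def to(x,y,z):
    s,R,p=st();print("shift tool mm",(R.T@(W(x,y,z)-p)*1e3).round(1),"\n",R.round(3))
E
python3 - <<'E'
from h import *
to(-215,70,150); print(arm.get_obs()["joint_positions"])
E
```

```text
t 0.1 tcp press [-462.2 -547.   230.3] jaw yaw rel press y -2.8258 grip 85.8 F [0.5 0.3 0.1] T [-0.01 -0.01  0.  ]
shift tool mm [  81.3 -509.6 -426.5] 
 [[-0.     0.273 -0.962]
 [ 0.002 -0.962 -0.273]
 [-1.    -0.002 -0.   ]]
[-1.46810373e+00  2.45733640e-01  1.55888992e+00 -2.70172511e-05
  1.33870452e+00 -1.74111263e-01]
```

{"name": "carry_out", "arguments": {"rows": [[0,0,0,0,0.105],[0,0,0,0,0.105],[0,0,0,0,0.106]]}}

```text
clock: 0.4
ee_pos: [0.1776, -0.6249, 0.2306]
tool_rot: [-0.707, 0.015, 0.707, 0.016]
wrist_force: [0.3, -0.1, 0.7]
grip_width: 0.0439
```

```bash
python3 -c "
from h import *
to(-215,70,150)"
```

```text
t 0.4 tcp press [-462.1 -547.1  230.6] jaw yaw rel press y -3.1462 grip 43.9 F [ 0.3 -0.1  0.7] T [-0.02  0.01 -0.04]
shift tool mm [  81.3 -618.2 -244.3] 
 [[-0.    -0.044 -0.999]
 [ 0.001 -0.999  0.044]
 [-1.    -0.001  0.   ]]
```

{"name": "carry_out", "arguments": {"rows": [[0,0,-36,-14,0],[0,0,-36,-14,0],[0,0,-36,-14,0],[0,0,-36,-14,0],[0,0,-36,-14,0],[0,0,-36,-14,0],[0,0,-36,-14,0],[0,0,-36,-14,0],[0,0,-36,-14,0],[0,0,-36,-14,0],[0,0,-36,-14,0],[0,0,-36,-14,0]]}}

```text
clock: 1.6
ee_pos: [0.3626, -0.1985, 0.231]
tool_rot: [-0.707, 0.014, 0.707, 0.014]
wrist_force: [0.6, -0.2, -0.6]
grip_width: -0.0003
```

{"name": "carry_out", "arguments": {"rows": [[0,16,-37,-15,0],[0,16,-37,-15,0],[0,16,-37,-15,0],[0,16,-37,-15,0],[0,16,-37,-15,0],[0,0,0,0,0],[0,0,0,0,0]]}}

```text
clock: 2.3
ee_pos: [0.4442, -0.0175, 0.1506]
tool_rot: [-0.706, 0.013, 0.708, 0.013]
wrist_force: [-1.0, -0.1, 1.1]
grip_width: -0.0003
```

```bash
python3 -c "
from h import *
to(-215,70,36)
im=arm.read_camera('top');cv2.imwrite('pics/top1.png',im);crop(im,245,205,180,120,4,'pics/top1c.png')"
```

```text
t 2.3 tcp press [-219.4   70.2  150.6] jaw yaw rel press y -3.1396 grip -0.3 F [-1.  -0.1  1.1] T [ 0.01  0.03 -0.03]
shift tool mm [114.6   0.2  -4.6] 
 [[-0.002 -0.037 -0.999]
 [ 0.    -0.999  0.037]
 [-1.    -0.     0.002]]
```

View pics/top1.png

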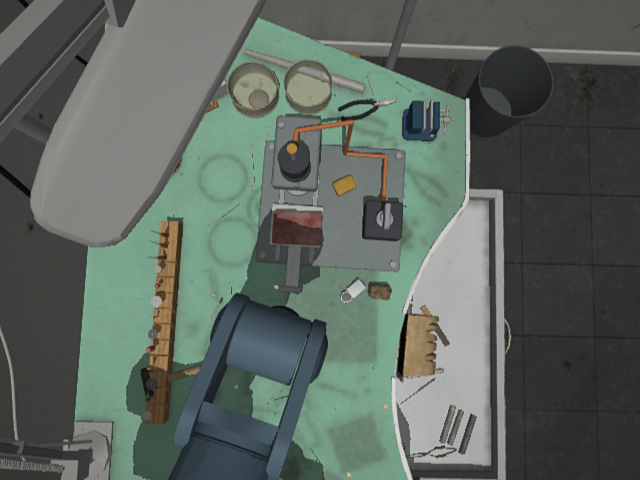

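{"name": "carry_out", "arguments": {"rows": [[0,30,0,0,0],[0,30,0,0,0],[0,30,0,0,0],[0,24,0,0,0],[0,0,0,-10,0],[0,0,0,-10,0],[0,0,0,-6,0],[0,0,0,-4,0],[0,0,0,-4,0],[0,0,0,-4,0],[0,0,0,-4,0],[0,0,0,-4,0]]}}

```text
clock: 3.55
ee_pos: [0.4904, -0.02, 0.0373]
tool_rot: [-0.707, 0.014, 0.707, 0.014]
wrist_force: [-1.5, 0.3, -0.0]
grip_width: 0.0002
```

```bash
python3 -c "
from h import *
to(-100,70,36)"
```

```text
t 3.55 tcp press [-173.1   69.5   37.3] jaw yaw rel press y -3.1416 grip 0.2 F [-1.5  0.3 -0. ] T [ 0.02  0.31 -0.  ]
shift tool mm [  1.2  -0.5 -73.1] 
 [[-0.001 -0.039 -0.999]
 [ 0.    -0.999  0.039]
 [-1.    -0.     0.001]]
```

{"name": "carry_out", "arguments": {"rows": [[0,0,0,-4,0],[0,0,0,-4,0],[0,0,0,-4,0],[0,0,0,-4,0],[0,0,0,-4,0],[0,0,0,-4,0],[0,0,0,-4,0],[0,0,0,-4,0],[0,0,0,-4,0],[0,0,0,-4,0],[0,0,0,-4,0],[0,0,0,-4,0]]}}

```text
clock: 4.75
ee_pos: [0.5388, -0.0219, 0.0372]
tool_rot: [-0.707, 0.014, 0.707, 0.014]
wrist_force: [-1.2, 1.2, 0.3]
grip_width: 0.0
```

```bash
python3 -c "
from h import *
to(-100,70,36)
im=arm.read_camera('top');crop(im,225,105,200,200,3,'pics/top2c.png')"
```

```text
t 4.75 tcp press [-124.7   69.5   37.2] jaw yaw rel press y -3.1418 grip 0.0 F [-1.2  1.2  0.3] T [0.04 0.27 0.  ]
shift tool mm [  1.2  -0.5 -24.7] 
 [[-0.    -0.039 -0.999]
 [ 0.    -0.999  0.039]
 [-1.    -0.     0.   ]]
```

View pics/top2c.png

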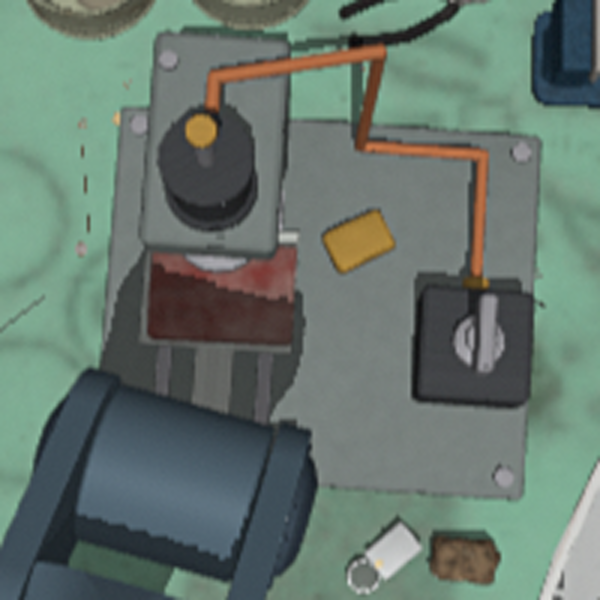

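The carriage and block are moving together; the block's front edge is now at crop (220,345). I'll keep pushing and approach the stop gently.

{"name": "carry_out", "arguments": {"rows": [[0,0,0,-4,0],[0,0,0,-4,0],[0,0,0,-4,0],[0,0,0,-4,0],[0,0,0,-3,0],[0,0,0,-2,0]]}}

```text
clock: 5.4
ee_pos: [0.5599, -0.0229, 0.0373]
tool_rot: [0.707, -0.014, -0.707, -0.014]
wrist_force: [-0.8, -0.6, -0.2]
grip_width: -0.0002
```

{"name": "carry_out", "arguments": {"rows": [[0,0,0,-1,0],[0,0,0,-1,0],[0,0,0,-1,0],[0,0,0,-1,0]]}}

```text
clock: 5.8
ee_pos: [0.5636, -0.023, 0.0373]
tool_rot: [-0.707, 0.014, 0.707, 0.014]
wrist_force: [-1.7, -2.2, 0.6]
grip_width: 0.0002
```

```bash
python3 -c "
from h import *
to(-96,70,36)"
```

```text
t 5.8 tcp press [-99.9  69.4  37.3] jaw yaw rel press y -3.1418 grip 0.2 F [-1.7 -2.2  0.6] T [-0.23  0.23 -0.01]
shift tool mm [ 1.3 -0.6 -3.9] 
 [[-0.    -0.039 -0.999]
 [-0.    -0.999  0.039]
 [-1.     0.     0.   ]]
```

{"name": "carry_out", "arguments": {"rows": [[0,0,0,-1,0],[0,0,0,-1,0],[0,0,0,-1,0]]}}

```text
clock: 6.1
ee_pos: [0.5666, -0.0231, 0.0373]
tool_rot: [0.707, -0.014, -0.707, -0.014]
wrist_force: [-1.8, -1.8, 0.1]
grip_width: 0.0003
```

{"name": "carry_out", "arguments": {"rows": [[0,0,0,-1,0],[0,0,0,-1,0],[0,0,0,-1,0]]}}

```text
clock: 6.4
ee_pos: [0.5671, -0.0231, 0.0372]
tool_rot: [-0.704, 0.014, 0.71, 0.014]
wrist_force: [-15.8, -2.0, 13.7]
grip_width: 0.0001
```

```bash
python3 -c "
from h import *
to(-96,70,36)"
```

```text
t 6.4 tcp press [-96.4  69.4  37.2] jaw yaw rel press y -3.1411 grip 0.1 F [-15.8  -2.   13.7] T [-0.3   2.26 -0.03]
shift tool mm [ 1.2 -0.6 -0.4] 
 [[-0.007 -0.038 -0.999]
 [ 0.    -0.999  0.038]
 [-1.    -0.     0.007]]
```

{"name": "carry_out", "arguments": {"rows": [[0,0,0,0,0],[0,0,0,5,0],[0,0,0,10,0],[0,0,0,10,0],[45,-40,0,0,0],[45,-40,0,0,0],[45,-40,0,0,0],[45,0,0,0,0]]}}

```text
clock: 7.2
ee_pos: [0.5481, -0.0229, 0.164]
tool_rot: [0.711, -0.015, -0.703, -0.013]
wrist_force: [-0.1, 0.2, -0.4]
grip_width: 0.0451
```

```bash
python3 -c "
from h import *
to(-10,-104.5,150)
im=arm.read_camera('top');crop(im,225,105,200,200,3,'pics/top3c.png');cv2.imwrite('pics/scene3.png',arm.read_camera('scene'))"
```

```text
t 7.2 tcp press [-115.3   68.8  164. ] jaw yaw rel press y -3.1416 grip 45.1 F [-0.1  0.2 -0.4] T [ 0.01 -0.04 -0.04]
shift tool mm [  15.7  173.3 -105.2] 
 [[ 0.012 -0.039 -0.999]
 [-0.003 -0.999  0.039]
 [-1.     0.002 -0.013]]
```

View pics/top3c.png

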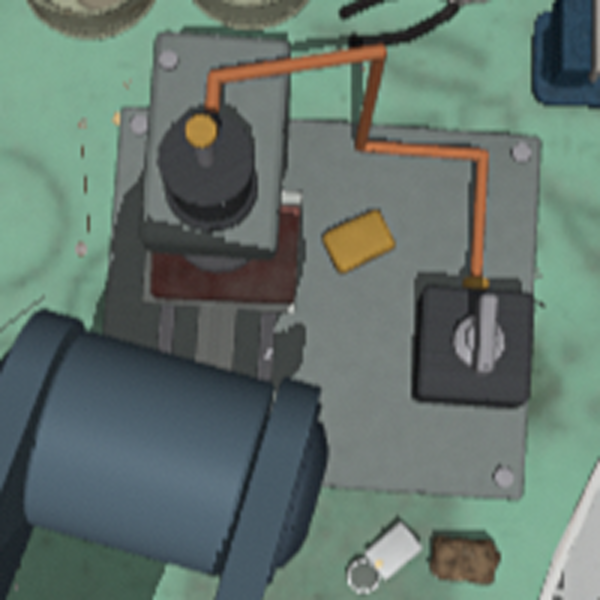

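View pics/scene3.png

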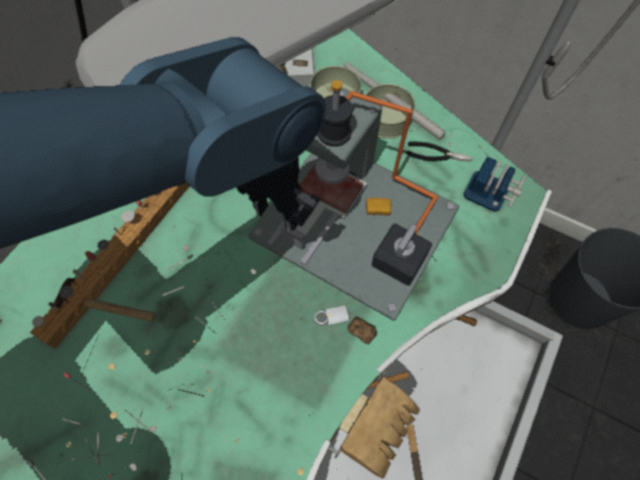

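The carriage is home: the block's front edge is at crop (222,302), with its back under the crown. The valve area is clear.

```bash
python3 -c "
from h import *
print(L(onz('top',225+222/3,105+301/3,.049)))
print(L(onz('top',225+146/3,105+300/3,.028)),L(onz('top',225+296/3,105+305/3,.028)), 'block edges', L(onz('top',225+152/3,105+290/3,.049)),L(onz('top',225+298/3,105+290/3,.049)))
for p in((487,295),(485,370)): print('bar',L(onz('top',225+p[0]/3,105+p[1]/3,.106)))
"
```

```text
[ 8.0209488  65.57592779]
[  8.7962667  118.72938952] [12.50424153 15.75717112] block edges [ 12.20448967 112.92888372] [19.0563556 15.161484 ]
bar [  13.41037648 -103.85337236]
bar [ -34.31548706 -105.12748848]
```

{"name": "carry_out", "arguments": {"rows": [[45,0,29,-17,0],[45,0,29,-17,0],[45,0,29,-17,0],[45,0,29,-18,0],[45,0,29,-18,0],[45,0,28,-18,0],[45,0,0,0,0],[45,0,0,0,0]]}}

```text
clock: 8.1
ee_pos: [0.6414, -0.1988, 0.1548]
tool_rot: [-0.706, 0.013, 0.708, 0.015]
wrist_force: [-0.4, -0.6, -0.5]
grip_width: 0.0451
```

```bash
python3 -c "
from h import *
to(-10,-104.5,75)
im=arm.read_camera('top');cv2.imwrite('pics/top4.png',im);cv2.imwrite('pics/scene4.png',arm.read_camera('scene'))"
```

```text
t 8.1 tcp press [ -15.2 -103.3  154.8] jaw yaw rel press y -3.1427 grip 45.1 F [-0.4 -0.6 -0.5] T [-0.  0.  0.]
shift tool mm [79.8  1.3 -5.5] 
 [[-0.003 -0.04  -0.999]
 [ 0.002 -0.999  0.04 ]
 [-1.    -0.002  0.004]]
```

View pics/top4.png

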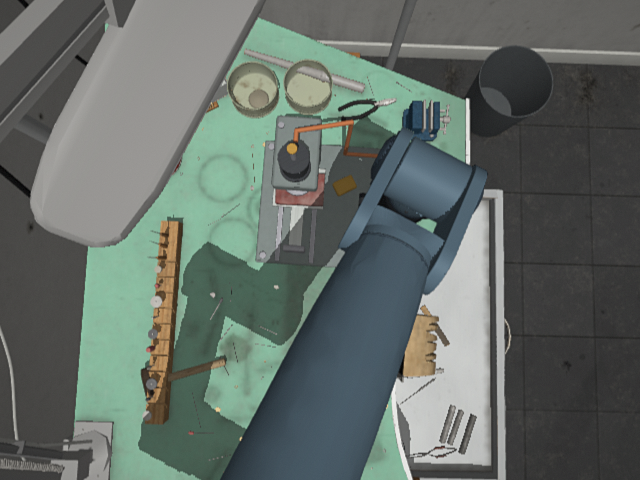

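View pics/scene4.png

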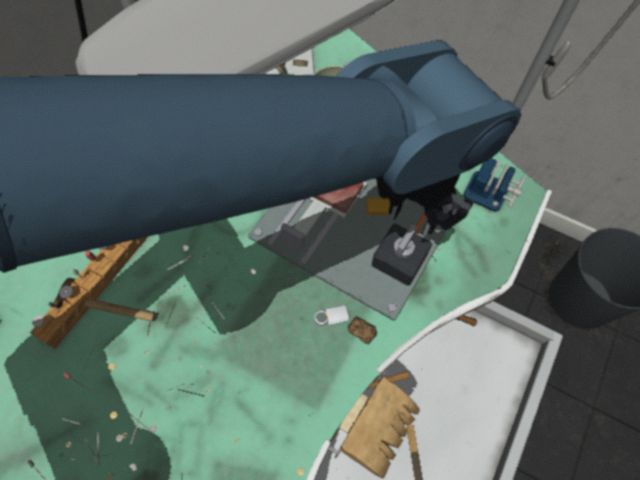

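The top view keeps the brass tail end visible at (292,148), but the arm hides it in the scene view. Going down on the bar now.

{"name": "carry_out", "arguments": {"rows": [[45,20,1,-5,0],[45,20,0,0,0],[45,20,0,0,0],[45,14,0,0,0],[45,5,0,0,0],[45,0,0,0,0]]}}

```text
clock: 8.8
ee_pos: [0.6471, -0.1996, 0.0776]
tool_rot: [-0.707, 0.013, 0.707, 0.014]
wrist_force: [-0.2, 0.1, 1.0]
grip_width: 0.045
```

```bash
python3 -c "
from h import *
to(-10,-104.5,75)
im=arm.read_camera('top');cv2.imwrite('pics/top5.png',im);cv2.imwrite('pics/scene5.png',arm.read_camera('scene'))"
```

```text
t 8.8 tcp press [  -9.5 -103.9   77.6] jaw yaw rel press y -3.1412 grip 45.0 F [-0.2  0.1  1. ] T [-0.01  0.    0.04]
shift tool mm [2.6 0.7 0.5] 
 [[-0.001 -0.039 -0.999]
 [ 0.001 -0.999  0.039]
 [-1.    -0.001  0.001]]
```

View pics/scene5.png

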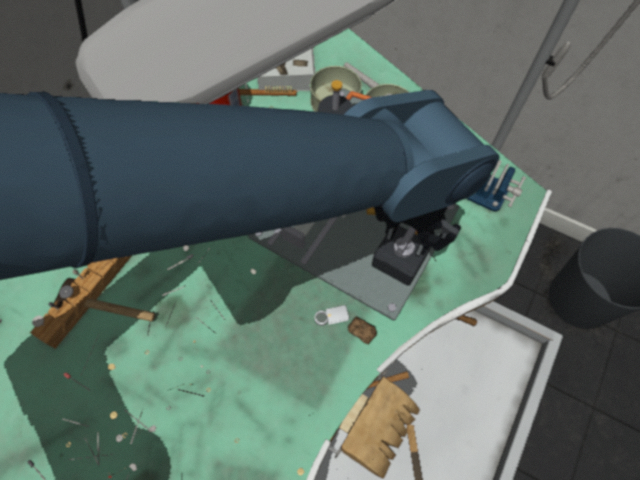

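The tail's brass end is now visible in the scene view at (337,86). Closing on the bar and building a tail tracker.

{"name": "carry_out", "arguments": {"force": 50, "rows": [[0,0,0,0,0],[0,0,0,0,0],[0,0,0,0,0],[0,0,0,0,0],[0,0,0,0,0]]}}

```text
clock: 9.4
ee_pos: [0.6483, -0.2003, 0.0797]
tool_rot: [0.708, -0.014, -0.706, -0.014]
wrist_force: [-0.6, 2.6, 6.4]
grip_width: 0.0151
```

```bash
cat >> h.py <<'E'
def tail(n,im,mx=0):
    x,y,w,h=(322,72,32,40) if n=="scene" else (280,135,26,26)
    c=im[y:y+h,x:x+w].astype(float)
    hsv=cv2.cvtColor(im[y:y+h,x:x+w],cv2.COLOR_BGR2HSV)
    m=cv2.inRange(hsv,(13,120,80),(30,255,255))
    k,l,s,ce=cv2.connectedComponentsWithStats(m)
    i=1+np.argmax(s[1:,4]);sel=(l==i)
    yy,xx=np.nonzero(sel);w8=np.maximum(c[yy,xx,2]-c[yy,xx,0],0)
    return (x+(xx*w8).sum()/w8.sum(),y+(yy*w8).sum()/w8.sum(),int(s[i,4]))
def exp(n,d):
    return proj(n,W(50,70,302-d*1e3))
def look(ns=("scene","top"),save=None):
    s=st()[0]
    for n in ns:
        im=arm.read_camera(n);print(n,np.round(tail(n,im),2))
        if save: cv2.imwrite(f"pics/{n}{save}.png",im)
E
python3 -c "
from h import *
for i in range(2): look(save='6')
for n in('scene','top'): print(n,[np.round(exp(n,d),1) for d in(0,.02,.045)])
crop('pics/scene6.png',290,60,200,200,3,'pics/s6c.png')
"
```

```text
t 9.4 tcp press [  -8.3 -104.5   79.7] jaw yaw rel press y -3.1418 grip 15.1 F [-0.6  2.6  6.4] T [0.5 0.2 0. ]
scene [336.35  84.65  92.  ]
top [291.56 148.13  95.  ]
t 9.5 tcp press [  -8.3 -104.4   79.7] jaw yaw rel press y -3.1418 grip 14.7 F [-1.4  2.2  5.2] T [ 0.46  0.2  -0.01]
scene [336.37  84.67  93.  ]
top [291.56 148.13  95.  ]
scene [array([336.6,  77.6]), array([336.1,  88.1]), array([335.4, 100.5])]
top [array([291.1, 145.8]), array([291.8, 150. ]), array([292.7, 154.8])]
```

View pics/s6c.png

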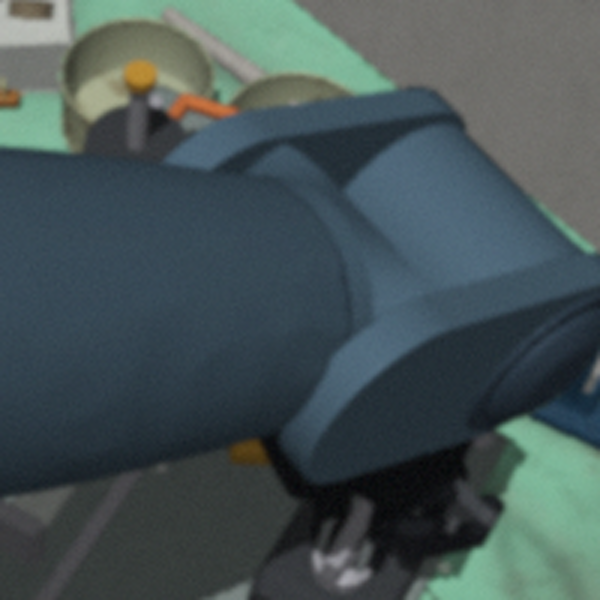

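```bash
python3 -c "
from h import *
crop('pics/scene6.png',360,200,110,85,7,'pics/s6d.png')
st()
"
```

```text
t 9.6 tcp press [  -8.3 -104.5   79.7] jaw yaw rel press y -3.1418 grip 15.0 F [-0.7  2.3  5.9] T [ 0.49  0.31 -0.05]
```

View pics/s6d.png

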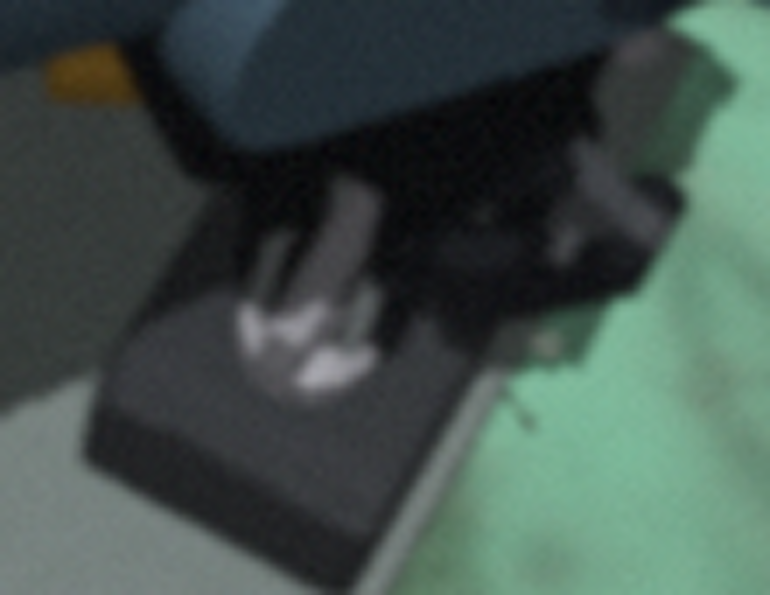

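The fingers stopped at 15 mm with about 6 N pushing up, so the tips are probably touching the disc under the bar. I'll reopen, rise a few mm and close again.

{"name": "carry_out", "arguments": {"rows": [[30,0,0,0,0],[30,0,0,0,0],[30,-5,0,0,0],[30,0,0,0,0],[0,0,0,0,0],[0,0,0,0,0],[0,0,0,0,0],[0,0,0,0,0]]}}

```text
clock: 10.4
ee_pos: [0.6478, -0.2003, 0.0839]
tool_rot: [0.707, -0.014, -0.707, -0.014]
wrist_force: [-2.1, 2.4, 5.2]
grip_width: 0.0098
```

```bash
python3 -c "
from h import *
look(('scene',),save='7')
crop('pics/scene7.png',360,200,110,85,7,'pics/s7d.png')
"
```

```text
t 10.4 tcp press [  -8.8 -104.5   83.9] jaw yaw rel press y -3.1418 grip 9.8 F [-2.1  2.4  5.2] T [ 0.15  0.37 -0.05]
scene [336.37  84.7   92.  ]
```

View pics/s7d.png

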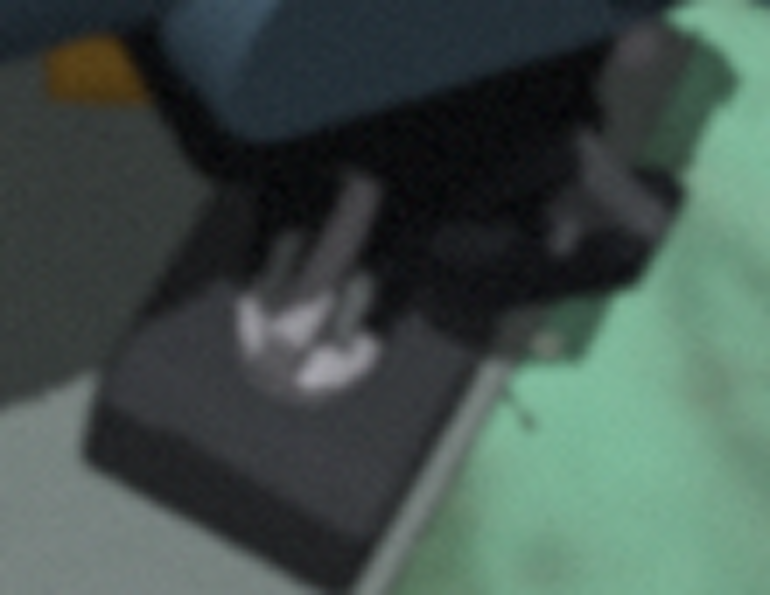

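The bar is gripped at 9.8 mm. I'll crack the valve a little at a time.

{"name": "carry_out", "arguments": {"rows": [[0,0,0,0,-0.05],[0,0,0,0,-0.05],[0,0,0,0,-0.05],[0,0,0,0,-0.03],[0,0,0,0,0]]}}

```text
clock: 10.95
ee_pos: [0.6478, -0.2001, 0.0838]
tool_rot: [0.705, 0.05, -0.705, 0.05]
wrist_force: [-2.7, 2.7, 5.1]
grip_width: 0.01
```

```bash
python3 -c "
from h import *
look();look(save='8')
crop('pics/scene8.png',360,200,110,85,7,'pics/s8d.png')
"
```

```text
t 10.95 tcp press [  -8.8 -104.4   83.8] jaw yaw rel press y -2.9609 grip 10.0 F [-2.7  2.7  5.1] T [0.3  0.32 0.1 ]
scene [336.37  84.67  93.  ]
top [291.56 148.13  95.  ]
t 11.05 tcp press [  -8.8 -104.4   83.8] jaw yaw rel press y -2.9611 grip 10.1 F [-2.4  1.9  6.2] T [0.27 0.34 0.12]
scene [336.37  84.67  93.  ]
top [291.56 148.12  95.  ]
```

View pics/s8d.png

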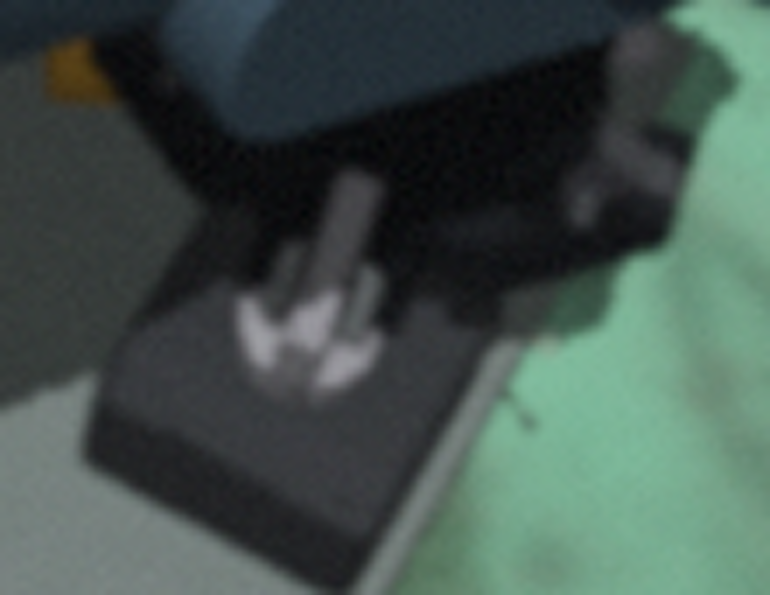

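The bar turned with the gripper by 0.18 rad and the tail hasn't moved. Next small steps.

{"name": "carry_out", "arguments": {"rows": [[0,0,0,0,-0.05],[0,0,0,0,0],[0,0,0,0,0]]}}

```text
clock: 11.45
ee_pos: [0.6478, -0.2002, 0.0839]
tool_rot: [0.704, 0.068, -0.704, 0.068]
wrist_force: [-2.6, 2.2, 5.3]
grip_width: 0.0102
```

```bash
python3 -c "
from h import *
look()"
```

```text
t 11.45 tcp press [  -8.8 -104.4   83.9] jaw yaw rel press y -2.9108 grip 10.2 F [-2.6  2.2  5.3] T [0.26 0.38 0.22]
scene [336.28  84.7   92.  ]
top [291.55 148.13  95.  ]
```

{"name": "carry_out", "arguments": {"rows": [[0,0,0,0,-0.05],[0,0,0,0,0],[0,0,0,0,0]]}}

```text
clock: 11.85
ee_pos: [0.6478, -0.2001, 0.0839]
tool_rot: [0.702, 0.085, -0.702, 0.085]
wrist_force: [-3.3, 2.7, 5.3]
grip_width: 0.0102
```

```bash
python3 -c "
from h import *
look()"
```

```text
t 11.85 tcp press [  -8.8 -104.3   83.9] jaw yaw rel press y -2.8609 grip 10.2 F [-3.3  2.7  5.3] T [0.28 0.39 0.15]
scene [336.35  84.72  92.  ]
top [291.56 148.13  95.  ]
```

At 0.28 rad there is still no motion.

{"name": "carry_out", "arguments": {"rows": [[0,0,0,0,-0.05],[0,0,0,0,0],[0,0,0,0,0]]}}

```text
clock: 12.25
ee_pos: [0.6478, -0.2, 0.0838]
tool_rot: [0.7, 0.103, -0.7, 0.103]
wrist_force: [-1.7, 3.0, 5.6]
grip_width: 0.0098
```

```bash
python3 -c "
from h import *
look()"
```

```text
t 12.25 tcp press [  -8.8 -104.3   83.8] jaw yaw rel press y -2.8108 grip 9.8 F [-1.7  3.   5.6] T [0.33 0.31 0.26]
scene [336.35  84.72  92.  ]
top [291.56 148.13  95.  ]
```

{"name": "carry_out", "arguments": {"rows": [[0,0,0,0,-0.05],[0,0,0,0,0],[0,0,0,0,0]]}}

```text
clock: 12.65
ee_pos: [0.6478, -0.2, 0.0838]
tool_rot: [0.697, 0.12, -0.697, 0.12]
wrist_force: [-2.8, 3.2, 6.3]
grip_width: 0.0097
```

```bash
python3 -c "
from h import *
look()"
```

```text
t 12.65 tcp press [  -8.8 -104.2   83.8] jaw yaw rel press y -2.7608 grip 9.7 F [-2.8  3.2  6.3] T [0.4  0.32 0.16]
scene [336.25  84.94  89.  ]
top [291.58 148.22  95.  ]
```

The tail has begun to move at about 0.38 rad (scene +0.2 px). I'll hold here to measure its rate.

{"name": "carry_out", "arguments": {"rows": [[0,0,0,0,0],[0,0,0,0,0],[0,0,0,0,0],[0,0,0,0,0],[0,0,0,0,0]]}}

```text
clock: 13.25
ee_pos: [0.6478, -0.2, 0.0838]
tool_rot: [0.697, 0.12, -0.697, 0.12]
wrist_force: [-2.1, 2.3, 5.1]
grip_width: 0.0098
```

```bash
cat >> h.py <<'E'
def desc(v):  # descent mm from scene row, offset to the shut reading
    r0=84.69;d=np.linspace(0,.06,61);rows=np.array([exp("scene",x)[1] for x in d]);return np.interp(v-r0,rows-rows[0],d*1e3)
E
python3 -c "
from h import *
look();print([desc(v).round(1) for v in(84.69,84.94,90,95)])"
```

```text
t 13.25 tcp press [  -8.9 -104.2   83.8] jaw yaw rel press y -2.7609 grip 9.8 F [-2.1  2.3  5.1] T [0.4  0.34 0.19]
scene [336.27  85.39  94.  ]
top [291.66 148.29  95.  ]
[np.float64(0.0), np.float64(0.5), np.float64(10.0), np.float64(19.7)]
```

The head is sinking at about 1.4 mm/s. Opening another 0.07 rad should give about 8 mm/s.

{"name": "carry_out", "arguments": {"rows": [[0,0,0,0,-0.04],[0,0,0,0,-0.03],[0,0,0,0,0],[0,0,0,0,0],[0,0,0,0,0]]}}

```text
clock: 13.85
ee_pos: [0.6478, -0.2, 0.0838]
tool_rot: [0.692, 0.145, -0.692, 0.144]
wrist_force: [-2.4, 3.4, 5.9]
grip_width: 0.0099
```

```bash
python3 -c "
from h import *
look()"
```

```text
t 13.85 tcp press [  -8.9 -104.2   83.8] jaw yaw rel press y -2.6913 grip 9.9 F [-2.4  3.4  5.9] T [0.37 0.38 0.06]
scene [336.15  87.16  87.  ]
top [291.79 149.13  96.  ]
```

{"name": "carry_out", "arguments": {"rows": [[0,0,0,0,0],[0,0,0,0,0],[0,0,0,0,0],[0,0,0,0,0],[0,0,0,0,0]]}}

```text
clock: 14.45
ee_pos: [0.6478, -0.1999, 0.0838]
tool_rot: [0.692, 0.145, -0.692, 0.144]
wrist_force: [-2.3, 3.0, 5.8]
grip_width: 0.0096
```

```bash
python3 -c "
from h import *
look();print([desc(v).round(1) for v in(86,87,88,89,91,92)])"
```

```text
t 14.45 tcp press [  -8.9 -104.2   83.8] jaw yaw rel press y -2.6912 grip 9.6 F [-2.3  3.   5.8] T [0.35 0.3  0.06]
scene [335.92  89.56  88.  ]
top [291.93 150.    93.  ]
[np.float64(2.4), np.float64(4.3), np.float64(6.2), np.float64(8.1), np.float64(11.9), np.float64(13.8)]
```

That gives about 7.6 mm/s, with the head 9 mm down. I'll hold while it sinks.

{"name": "carry_out", "arguments": {"rows": [[0,0,0,0,0],[0,0,0,0,0],[0,0,0,0,0],[0,0,0,0,0],[0,0,0,0,0],[0,0,0,0,0],[0,0,0,0,0],[0,0,0,0,0],[0,0,0,0,0],[0,0,0,0,0],[0,0,0,0,0],[0,0,0,0,0]]}}

```text
clock: 15.75
ee_pos: [0.6478, -0.2, 0.0838]
tool_rot: [0.692, 0.145, -0.692, 0.144]
wrist_force: [-1.6, 4.4, 6.3]
grip_width: 0.0098
```

{"name": "carry_out", "arguments": {"rows": [[0,0,0,0,0],[0,0,0,0,0],[0,0,0,0,0],[0,0,0,0,0],[0,0,0,0,0],[0,0,0,0,0],[0,0,0,0,0],[0,0,0,0,0],[0,0,0,0,0],[0,0,0,0,0],[0,0,0,0,0],[0,0,0,0,0]]}}

```text
clock: 16.95
ee_pos: [0.6478, -0.1999, 0.0838]
tool_rot: [0.692, 0.145, -0.692, 0.144]
wrist_force: [-1.6, 3.1, 6.4]
grip_width: 0.01
```

```bash
python3 -c "
from h import *
look(save='9');print([desc(v).round(1) for v in(98,100,102,104,106)])
crop('pics/scene9.png',300,60,80,60,8,'pics/s9c.png')"
```

```text
t 16.95 tcp press [  -8.9 -104.2   83.8] jaw yaw rel press y -2.6912 grip 10.0 F [-1.6  3.1  6.4] T [0.4  0.33 0.08]
scene [335.54  99.13  95.  ]
top [292.65 153.81  84.  ]
[np.float64(25.6), np.float64(29.6), np.float64(33.6), np.float64(37.7), np.float64(41.8)]
```

View pics/s9c.png

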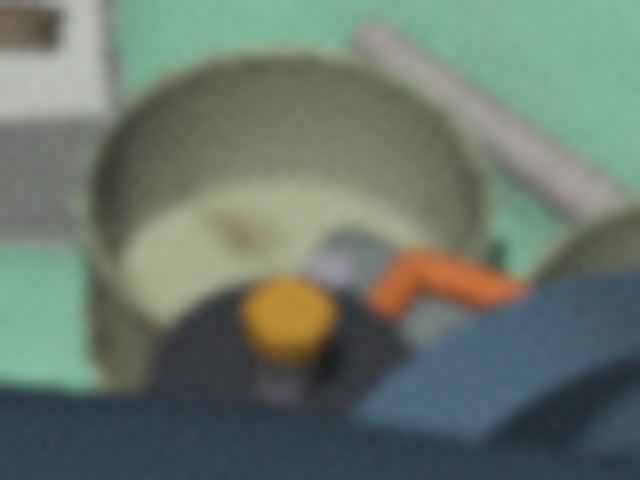

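The tail is 28 mm down, at scene row 99. Near the end the arm's edge (row ~109) will partly cut it off in this view, so I'll also use the top view.

{"name": "carry_out", "arguments": {"rows": [[0,0,0,0,0],[0,0,0,0,0],[0,0,0,0,0],[0,0,0,0,0],[0,0,0,0,0],[0,0,0,0,0],[0,0,0,0,0],[0,0,0,0,0],[0,0,0,0,0],[0,0,0,0,0],[0,0,0,0,0],[0,0,0,0,0]]}}

```text
clock: 18.25
ee_pos: [0.6478, -0.2, 0.0838]
tool_rot: [0.692, 0.145, -0.692, 0.144]
wrist_force: [-3.1, 1.9, 5.3]
grip_width: 0.01
```

{"name": "carry_out", "arguments": {"rows": [[0,0,0,0,0],[0,0,0,0,0],[0,0,0,0,0],[0,0,0,0,0],[0,0,0,0,0],[0,0,0,0,0],[0,0,0,0,0],[0,0,0,0,0],[0,0,0,0,0],[0,0,0,0,0],[0,0,0,0,0],[0,0,0,0,0]]}}

```text
clock: 19.45
ee_pos: [0.6478, -0.1999, 0.0838]
tool_rot: [0.692, 0.145, -0.692, 0.144]
wrist_force: [-2.1, 3.4, 5.6]
grip_width: 0.0098
```

```bash
python3 -c "
from h import *
look()"
```

```text
t 19.45 tcp press [  -8.9 -104.2   83.8] jaw yaw rel press y -2.6912 grip 9.8 F [-2.1  3.4  5.6] T [0.38 0.36 0.05]
scene [335.4  101.08 101.  ]
top [292.79 154.63  81.  ]
```

{"name": "carry_out", "arguments": {"rows": [[0,0,0,0,0],[0,0,0,0,0],[0,0,0,0,0],[0,0,0,0,0],[0,0,0,0,0],[0,0,0,0,0]]}}

```text
clock: 20.15
ee_pos: [0.6478, -0.1999, 0.0838]
tool_rot: [0.692, 0.145, -0.692, 0.144]
wrist_force: [-2.0, 2.7, 5.6]
grip_width: 0.0101
```

```bash
python3 -c "
from h import *
look()"
```

```text
t 20.15 tcp press [  -8.9 -104.2   83.8] jaw yaw rel press y -2.6912 grip 10.1 F [-2.   2.7  5.6] T [0.37 0.35 0.1 ]
scene [335.39 101.14 100.  ]
top [292.79 154.63  81.  ]
```

The head has stopped in both views: scene row 101.1 and top row 154.6, against a predicted 100.5 and 154.8 for 45 mm. So it rests on the block. The same prediction puts its start at about 12 mm rather than 0. Shutting the valve.

{"name": "carry_out", "arguments": {"rows": [[0,0,0,0,0.08],[0,0,0,0,0.08],[0,0,0,0,0.08],[0,0,0,0,0.08],[0,0,0,0,0.08],[0,0,0,0,0.05],[0,0,0,0,0],[0,0,0,0,0]]}}

```text
clock: 21.05
ee_pos: [0.6478, -0.2003, 0.0839]
tool_rot: [0.707, -0.014, -0.707, -0.014]
wrist_force: [-3.2, 2.1, 5.5]
grip_width: 0.0101
```

```bash
python3 -c "
from h import *
st()"
```

```text
t 21.05 tcp press [  -8.8 -104.5   83.9] jaw yaw rel press y -3.1417 grip 10.1 F [-3.2  2.1  5.5] T [ 0.22  0.37 -0.17]
```

{"name": "carry_out", "arguments": {"rows": [[0,0,0,0,0.02],[0,0,0,0,0.02],[0,0,0,0,0]]}}

```text
clock: 21.35
ee_pos: [0.6478, -0.2003, 0.0839]
tool_rot: [-0.707, 0.027, 0.707, 0.026]
wrist_force: [-2.2, 1.6, 5.4]
grip_width: 0.0101
```

```bash
python3 -c "
from h import *
look()"
```

```text
t 21.35 tcp press [  -8.8 -104.5   83.9] jaw yaw rel press y -3.1776 grip 10.1 F [-2.2  1.6  5.4] T [0.21 0.36 1.22]
scene [335.38 101.13  99.  ]
top [292.79 154.63  81.  ]
```

The torque jumped to 1.2 N m, so the valve is against its shut stop. Relaxing, releasing and withdrawing.

{"name": "carry_out", "arguments": {"rows": [[0,0,0,0,-0.03],[40,0,0,0,0],[40,0,0,0,0],[40,0,0,0,0],[40,-10,0,0,0],[40,-25,0,0,0],[40,-40,0,0,0],[40,-40,0,0,0],[40,-40,0,0,0]]}}

```text
clock: 22.35
ee_pos: [0.6475, -0.2003, 0.2404]
tool_rot: [0.707, -0.017, -0.707, -0.017]
wrist_force: [0.3, 1.1, 0.2]
grip_width: 0.0399
```

{"name": "carry_out", "arguments": {"rows": [[40,0,0,40,0],[40,0,0,40,0],[40,0,0,40,0],[40,0,0,40,0],[40,0,0,40,0],[40,0,0,0,0],[40,0,0,0,0]]}}

```text
clock: 23.05
ee_pos: [0.4477, -0.1907, 0.2391]
tool_rot: [0.707, -0.018, -0.706, -0.017]
wrist_force: [-0.0, -0.2, 1.6]
grip_width: 0.0402
```

```bash
python3 -c "
from h import *
look(save='10')
crop('pics/top10.png',225,105,200,200,3,'pics/t10c.png')"
```

```text
t 23.05 tcp press [-209.1 -102.8  239.1] jaw yaw rel press y -3.1528 grip 40.2 F [-0.  -0.2  1.6] T [ 0.   -0.01 -0.07]
scene [335.36 101.04  96.  ]
top [292.79 154.63  81.  ]
```

View pics/t10c.png

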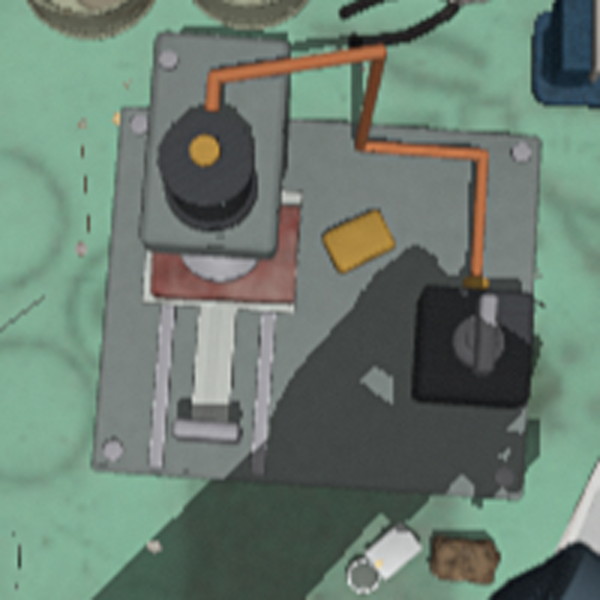

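View pics/scene10.png

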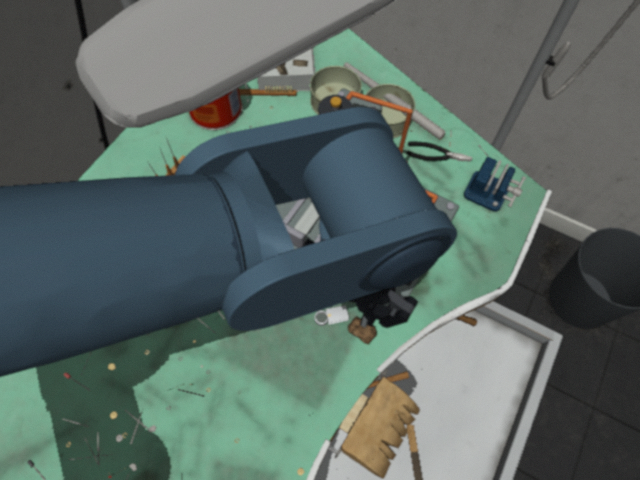

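The top view shows the bar back at its starting line (x≈487 to 485), the block under the head, and the loupe, pumice and beeswax where they were. One last check of the end plate before I hand in.

```bash
python3 -c "
from h import *
for p in((208,420),(208,438)): print('plate top edges',L(onz('top',225+p[0]/3,105+p[1]/3,.064)))
a=cv2.imread('pics/top4.png');b=cv2.imread('pics/top10.png')
for p in((487,295),(485,370)): print('bar',L(onz('top',225+p[0]/3,105+p[1]/3,.106)))
arm.finish_job()"
```

```text
plate top edges [-73.91460437  68.26241642]
plate top edges [-85.69484919  67.40461453]
bar [  13.41037648 -103.85337236]
bar [ -34.31548706 -105.12748848]
the job is handed in; nothing more can be done
```

I finished the job and handed it in at about 23 s of the 64 s allowed. No verdict is reported back, so the result below rests on my own checks.

- **Carriage:** I pushed it by the end plate until it met its stop (about 16 N). In the last picture the plate's centre is at x ≈ -80 mm in the press's frame, which is home. The block is under the head, its centre measured about 5 mm from the head's axis.
- **Valve opening:** I opened it in small steps. The head started to sink at about 0.38 rad, and I set the valve at about 0.45 rad. From the tail rod the head then sank at about 7.6 mm/s.
- **Head at rest:** The tail rod stopped in both camera views. It stood within 0.6 px of the place predicted for 45 mm of descent.
- **Valve shut:** I turned it back until it hit its stop (1.2 N m at the wrist). The bar lies along its starting line. The head had not moved when I checked again.
- **Bystanders and arm:** The beeswax, pumice and loupe look unmoved in the top view, which I judged by eye. The arm is clear of everything.

Two things did not go as expected:
- **First grasp:** My first grip on the bar stopped at 15 mm because the fingertips seemed to touch the disc below it. I reopened, rose about 5 mm and gripped again.
- **Starting height:** The tail rod's position suggests the head began about 12 mm down rather than at 0. That is still above the 20 mm limit for the first step.

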